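# Stand the fallen filter housing up in its bin

### The arm

A 6-joint arm with a two-finger parallel gripper is mounted at the origin on a cart in front of the work surface, level with it; the furniture and walls round the work are solid. World frame = base frame: x ahead of the robot, y to its left, z up, the work surface at z = 0. Lengths are in mm, angles in rad, forces in N, time in s.
With the tool pointing down it reaches from about 325 to 900 mm from the base axis. Payload 6.1 kg.
Tool frame: the origin (TCP) lies between the finger pads; the fingertips stand 11 mm ahead of it and the grasp point (between the pads) lies 8 mm behind it; z points along the fingers, x is the direction in which the jaws open and shut, and the axes are right-handed (so a half turn about z gives the same grasp; the last joint's range is limited). The gripper opens to 87 mm and grips with 3 to 60 N. Pads are 19 mm wide; open, the fingers measure 117 mm over their backs; the gripper's body (75 mm by 190 mm) begins 51 mm behind the grasp point.
Start: joints at [-1.349, 0.22, 1.526, -0, 1.395, -0.126], TCP at [213.012, -587.573, 233.538] pointing down, gripper open.
Joint ranges: [-2.98, 2.98], [-0.91, 2.08], [0.09, 2.57], [-1.24, 4.39], [0.2, 2.65], [-2.68, 2.68]. Speed limits (rad/s): [2.57, 2.57, 3.01, 3.14, 3.14, 3.14].

### API

Orientations are given as a rotation vector (axis times angle).
In Python, from rig import * gives the robot as it stands.
- The arm moves only by the tool move_arm, never from a script. Its arguments are lists of equal length, an entry for each row: "dp": the shift along the tool's x, y, z normalised to -1 to 1, where 1 is 30 cm, a list of three; "turn": the turn, a rotation vector about the tool's x, y, z normalised to -1 to 1, where 1 is 2 rad, a list of three. A call has 1 to 12 rows; each row is the pose to reach, as a shift and turn from the pose commanded when the call began, along the tool's axes at that moment; what a row does not reach only later rows make up. A row lasts 1/12 s, in which the tool goes at most 41.7 mm and 7.16 degrees, less where a joint would pass 70% of its speed; a pose out of reach is approached as far as the arm can. A call with a number of a shift or a turn outside -1 to 1 is refused whole. A call with a gripper value outside its range is refused whole. "hand" is the closure, from 0 (fully open) to 1 (shut), set as the call begins (left out, the last holds). The fingers move at their own pace and stop on an object; "newtons" is the grip in N (left out, the last holds). Time passes only in rows, so rows that repeat a pose let the fingers close. It gives the time, the measured TCP pose, the force and the opening at its end, in the units of the state.
- read_state(): the state, without advancing time (a new reading comes with each control period).
- capture(name): name is "side" or "top"; returns a dict with "frame" (400x640x3 uint8, blue, green, red), "z_map" (400x640 float32, mm along the optical axis (not along the pixel's ray), 0 where there is no reading), "fx", "fy", "cx", "cy" (pixels), "rvec" (rotation vector, rad) and "tvec" (3), from world to camera coordinates, as OpenCV has them. Camera axes: x right, y down, z forward; pixel columns grow to the right and rows downward; lengths in mm; the calibration is good to about 2 mm. A picture is of the moment at which its call begins.
- finish_job(): hands the job in, once; it reports no verdict.
Trained networks look in a picture, given as the dict that the camera call returned (one of the last four; its "shot" number tells which), for a name from the list of things; names that differ only in an ending like _2 or _b are one class to them, and where a whole thing is asked for, a point or a joint stands for the part that bears it (a point fixed in the world has none). Each returns a list of dicts, best first, with "score" (0 to 1); they miss things now and then, are a little off and sometimes report something else, mostly with a low value. They report only what shows in the picture. A call takes as long as a camera call. They do not tell look-alikes from the thing itself.
- look_for(picture, label): "box" ([left, top, right, bottom] in pixels, round what is visible of it).
- silhouettes(picture, label): "region" (400x640 bool, what is visible of it) and "box" ([left, top, right, bottom] in pixels, round what is visible of it).
- mark_of(picture, label): "uv" ([column, row] in pixels: a listed point, or the origin of a listed thing).
The state is a dict: "time": time; "qpos": joint angles; "qvel": joint speeds; "tau": joint torques, N m; "ee_pos": TCP position; "orientation": TCP orientation; "wrist_force": force on the tool from outside, world axes, zero at the start; "torque": the same for the moment, N m; "width": opening from 0.0 (shut) to 1.0 (fully open).
Only numpy, scipy, OpenCV 4.12 (cv2) and the standard library are available. Lean on these libraries where they do the work, as an engineer would, in place of code of your own. Each camera call takes 0.05 s, during which the arm holds its last target.

### The job

The steel filter housing has fallen over in the blue parts bin and lies wedged aslant, its foot flange in the bottom corner at the back wall and its domed end over the front rim. Without lifting it out of the bin (its foot stays below the rim), tip it upright and leave it standing flat on the bin floor in the same bay with its foot flange up against the back wall. Handle it gently, and leave the sight glass in the next bay and the jar and the short spool piece beside the bin where they are.

Things in the scene. Friction and masses are not known exactly. Their poses are not given: they have to be found in the camera images.
- housing_mid (a point): Centre, half-way up, of the filter housing: a closed polished steel tube 180 mm long, 0.22 to 0.41 kg. z axis runs from the flat foot to the domed end. Foot flange 51 mm diameter, 6 mm thick, tapering to the tube within 12 mm of the foot; tube 38 mm diameter from there up to 166 mm, then a dome to 180 mm. A narrow black band runs round it below the dome.
- housing_foot (a point): Centre of the flat foot face of the same housing (90 mm below housing_mid along its axis); axes as housing_mid. The foot is wedged at the start: its lower edge on the floor, its upper edge against the back wall. To turn upright, the foot's centre must come about 11 mm or more further from the back wall.
- bin: Blue two-bay bin, fixed. Origin: centre of underside; x to its back wall (away from the robot, within 0.6 rad), y left. 160 (x) by 240 (y) by 100 mm high, rim turned out 6 mm more. Walls, floor 5 mm: inner floor at z = 5 mm, back and front walls' inner faces at x = +75 and -75 mm. A 94 mm high divider parts the housing's bay (y -35 to +115 mm) from the sight glass's (y -115 to -39 mm).
- sight_glass: Sight glass fitting, 64 mm diameter, 80 mm high, standing loose in the narrow bay of the bin; origin at the centre of its underside. To be left standing.
- jar_gold: Glass jar with gold lid, 62 mm diameter, 66 mm high, loose on the table behind the bin; origin at the centre of its underside. To be left alone.
- spool_piece: Short flanged steel spool piece, 51 mm diameter, 90 mm high, standing loose on the table left of the bin; origin at the centre of its underside. To be left alone.
- housing: The same filter housing as a whole; origin and axes as housing_foot. At the start it leans about 54 degrees from vertical, its domed end towards the bin's front (-x of the bin, within 0.1 rad), the tube resting on the front rim.
There are look-alikes about, which are no part of the job. What is shaped like the sight_glass but orange is not meant.

How it is judged:
By the outcome, as a careful person would: the job done as asked, in the order asked, and still so for the second after the job is handed in, with the robot touching nothing.
It also fails if it takes over 50 s, if anything falls off the work surface, if the arm or the gripper's body presses on something with over 40 N, if the wrist force passes 120 N, or if a joint passes its speed limit or range.

## Working session

There is one attempt and no reset: what is moved stays moved. The work goes in short steps, Python scripts to look and compute and a tool call to move; the robot and the scene stay as the last step left them, time stands still between calls to the robot, and variables do not carry over. Pictures are saved under pics/ and viewed, and the job is handed in when it is done.

Besides the shell and the picture viewer there is one more tool, called after ">>>" in YAML: its name, and indented under it one key for each argument. move_arm: Moves the arm, as the interface text tells. Scaled input: -1 to 1 covers 30 cm each way for a shift and 2 rad each way for a turn. Its arguments: {"type":"object","properties":{"dp":{"type":"array"},"turn":{"type":"array"},"hand":{"type":"number"},"newtons":{"type":"number"}},"required":["dp","turn"]}

```bash
ls; mkdir -p pics; python3 - <<'E'
from rig import *
import cv2,numpy as np
s=read_state();print(s)
for n in("side","top"):
    c=capture(n);cv2.imwrite(f"pics/{n}0.png",c["frame"]);np.save(f"{n}0.npy",c,allow_pickle=True)
    print(n,c["fx"],c["fy"],c["cx"],c["cy"],c["rvec"],c["tvec"])
    for l in["housing_mid","housing_foot","bin","sight_glass","jar_gold","spool_piece"]:
        print(l,[(np.round(d["uv"]),round(d["score"],2)) for d in mark_of(c,l)],[(np.round(d["box"]),round(d["score"],2)) for d in look_for(c,l)])
print(read_state()["time"])
E
```

```text
pics
{'time': 0.0, 'qpos': array([-1.34910823e+00,  2.21173779e-01,  1.52759951e+00, -1.89758965e-05,
        1.39470268e+00, -1.26100950e-01]), 'qvel': array([-0.00028551,  0.00063886,  0.00043525, -0.00080034,  0.00054299,
       -0.00066064]), 'tau': array([-1.69168405e-03, -4.94617903e+01, -3.87375140e+01,  6.97969529e-02,
        5.71551849e-02, -1.30173944e-04]), 'ee_pos': array([ 212.87124865, -587.00159718,  232.47580479]), 'orientation': array([-2.57126782e+00,  1.80286210e+00,  2.20823489e-03]), 'wrist_force': array([-0.39383945, -0.02567521, -0.62342116]), 'torque': array([-0.01907842,  0.05109732,  0.02551878]), 'width': 1.002023171221405}
side 397.0012109439789 397.0012109439789 313.78895655512196 199.22285184072322 [ 0.69916279 -2.53690135  1.19536438] [560.7091659  250.31880593 775.45862761]
housing_mid [(array([344., 217.]), 0.81)] [(array([313., 205., 376., 223.]), 0.93)]
housing_foot [(array([323., 216.]), 0.72)] [(array([318., 199., 376., 226.]), 0.76)]
bin [(array([349., 224.]), 0.66)] [(array([296., 163., 402., 268.]), 0.92)]
sight_glass [(array([378., 180.]), 0.
[... 402 characters left out ...]
02662]
housing_mid [(array([320., 234.]), 0.8)] [(array([307., 194., 332., 279.]), 0.67)]
housing_foot [(array([319., 202.]), 0.56)] [(array([304., 191., 336., 277.]), 0.79)]
bin [(array([343., 226.]), 0.91), (array([321., 230.]), 0.75)] [(array([275., 180., 408., 273.]), 0.67)]
sight_glass [(array([374., 215.]), 0.94), (array([442., 218.]), 0.74), (array([288., 142.]), 0.4), (array([324., 198.]), 0.22)] [(array([270., 124., 302., 159.]), 0.69), (array([360., 196., 397., 236.]), 0.68), (array([425., 200., 467., 232.]), 0.62)]
jar_gold [(array([286., 146.]), 0.95)] [(array([270., 123., 300., 159.]), 0.56)]
spool_piece [(array([215., 199.]), 0.92)] [(array([191., 182., 231., 213.]), 0.67)]
1.3
```

```bash
python3 - <<'E'
import cv2
a=cv2.imread("pics/side0.png");b=cv2.imread("pics/top0.png")
cv2.imwrite("pics/s1.png",cv2.resize(a[130:320,220:470],None,fx=3.2,fy=3.2,interpolation=cv2.INTER_CUBIC)[:600])
cv2.imwrite("pics/t1.png",cv2.resize(b[100:300,180:480],None,fx=2.6,fy=2.6,interpolation=cv2.INTER_CUBIC))
E
```

```text
(no output)
```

View pics/side0.png

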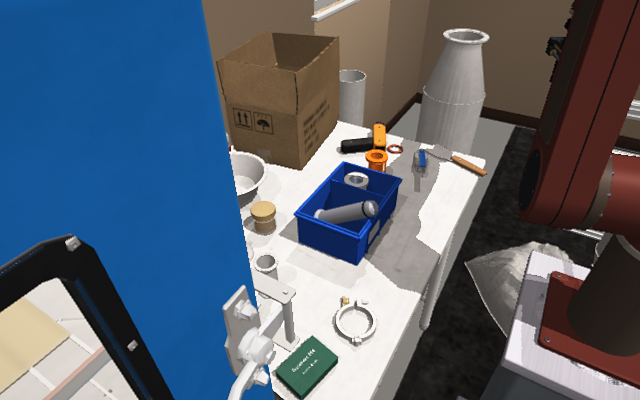

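View pics/s1.png

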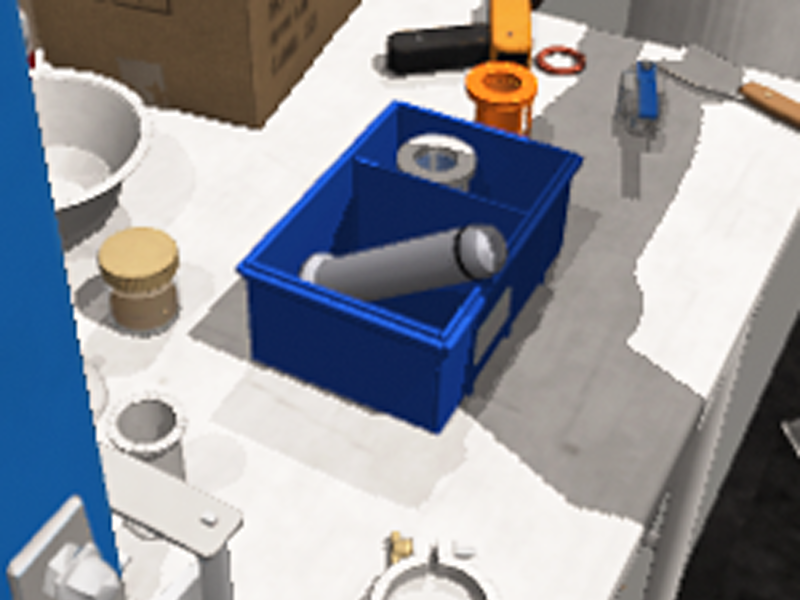

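View pics/t1.png

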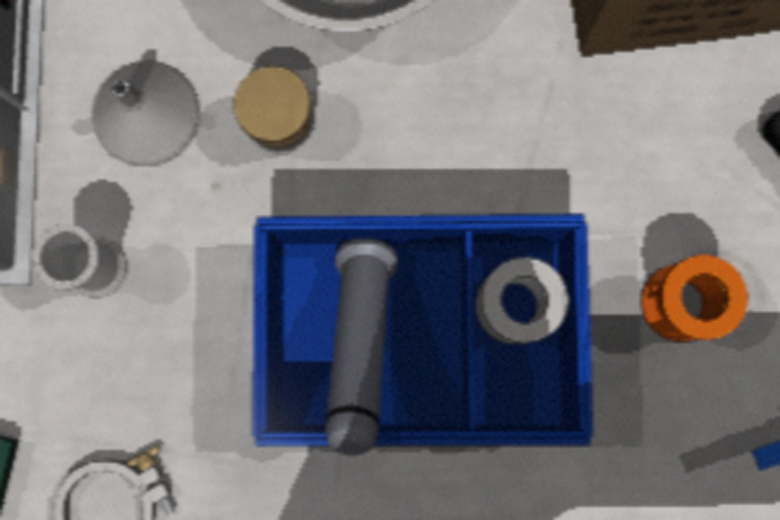

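View pics/top0.png

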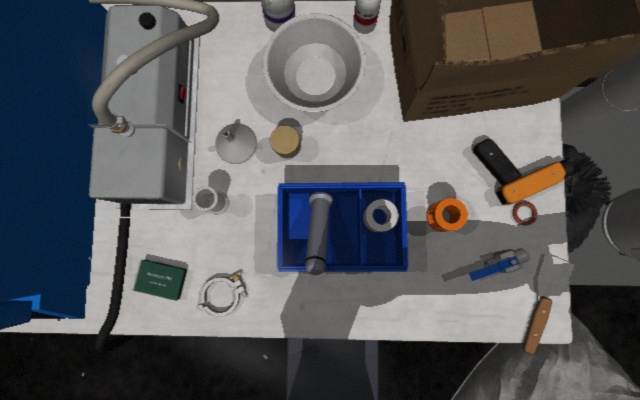

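```bash
cat > h.py <<'E'
import numpy as np,cv2
from scipy.optimize import least_squares
from scipy.spatial.transform import Rotation as R
def cloud(c):
    z=c["z_map"];v,u=np.mgrid[:400,:640]
    P=np.stack([(u-c["cx"])/c["fx"]*z,(v-c["cy"])/c["fy"]*z,z],-1)
    M=R.from_rotvec(c["rvec"]).as_matrix()
    W=(P-np.asarray(c["tvec"]))@M
    W[z==0]=np.nan
    return W
def proj(c,p):
    q=cv2.projectPoints(np.asarray(p,float).reshape(-1,1,3),np.asarray(c["rvec"],float),np.asarray(c["tvec"],float),np.array([[c["fx"],0,c["cx"]],[0,c["fy"],c["cy"]],[0,0,1.]]),None)[0][:,0]
    return q
E
python3 - <<'E'
from h import *
for n in("top","side"):
    c=np.load(f"{n}0.npy",allow_pickle=True).item()
    W=cloud(c);f=c["frame"].astype(int)
    blue=(f[...,0]>f[...,2]*2+20)&(f[...,0]>f[...,1]*1.6)
    m=blue&(np.abs(W[...,2]-100)<4)&(W[...,0]>300)&(W[...,0]<900)&(np.abs(W[...,1])<400)
    p=W[m];print(n,m.sum(),np.nanmedian(p,0),p.min(0),p.max(0))
    r=cv2.minAreaRect(p[:,:2].astype(np.float32));print(r)
    t=(~blue)&(W[...,2]<15)&(W[...,2]>-15)&(W[...,0]>350)&(W[...,0]<800)&(np.abs(W[...,1])<300)
    print("table",np.median(W[t],0))
E
```

```text
top 1072 [575.240484   -31.16884761  98.06566945] [ 479.2561974  -142.70215432   96.00120873] [649.26697028 105.57962604 102.23644416]
((564.9081420898438, -18.71148681640625), (168.82179260253906, 247.6143035888672), 0.6251505017280579)
table [546.50968391  -9.28475623  -1.0793548 ]
side 433 [555.88558788  24.03161845  97.54113717] [ 475.53074216 -140.71645462   96.01085547] [644.93073374 108.77475615 101.32995073]
((560.79443359375, -16.276336669921875), (166.74673461914062, 246.5957794189453), 1.5256092548370361)
table [466.24304622 116.41197803  -1.65844997]
```

```bash
cat >> h.py <<'E'
def binmask(c,W):
    f=c["frame"].astype(int)
    blue=(f[...,0]>f[...,2]*2+20)&(f[...,0]>f[...,1]*1.6)
    return blue&(np.abs(W[...,2]-99)<5)&(W[...,0]>300)&(W[...,0]<900)&(np.abs(W[...,1])<400)
def fit_housing(W,mask,x0,L=180):
    # profile cylinder fit: x0=foot(3),axis tilt dir; params foot x,y,z, ax,ay (axis=(ax,ay,1)normed)
    p=W[mask];p=p[np.isfinite(p).all(1)]
    def res(q):
        a=np.array([q[3],q[4],1.]);a/=np.linalg.norm(a)
        d=p-q[:3];s=d@a;r=np.linalg.norm(d-np.outer(s,a),axis=1)
        rr=np.interp(s,[0,6,12,166,171,176,180],[25.5,25.5,19,19,17,12,0])
        e=r-rr
        e=np.where(s<0,np.hypot(s,np.maximum(r-25.5,0)),e); e=np.where(s>180,np.hypot(s-180,r),e)
        return e
    o=least_squares(res,x0,loss="soft_l1",f_scale=2)
    q=o.x;a=np.array([q[3],q[4],1.]);a/=np.linalg.norm(a)
    return q[:3],a,np.median(np.abs(res(q))),len(p)
E
python3 - <<'E'
from h import *
from rig import *
for n in("top","side"):
    c=np.load(f"{n}0.npy",allow_pickle=True).item()
    W=cloud(c);m=binmask(c,W);p=W[m][:,:2]
    # robust rect fit: outer edges
    def edge(ax,sgn,lo,hi):
        o=1-ax;pts=[]
        for k in np.arange(lo,hi,6):
            s=p[(p[:,o]>=k)&(p[:,o]<k+6)]
            if len(s)==0: continue
            i=np.argmax(sgn*s[:,ax]);pts.append(s[i])
        pts=np.array(pts);k=np.polyfit(pts[:,o],pts[:,ax],1)
        for _ in range(5):
            r=np.abs(np.polyval(k,pts[:,o])-pts[:,ax]);g=r<4;k=np.polyfit(pts[g,o],pts[g,ax],1)
        return k,len(pts),g.sum(),np.polyval(k,[560,-17][o])
    print(n,"back",edge(0,1,-130,95),"front",edge(0,-1,-130,95),"left",edge(1,1,490,630),"right",edge(1,-1,490,630))
    c2=capture(n)
    s=silhouettes(c2,"housing")
    print([(round(d["score"],2),d["region"].sum(),d["box"]) for d in s])
    W=cloud(c2)
    f=c2["frame"].astype(int)
    reg=s[0]["region"]&~((f[...,0]>f[...,2]*1.6+10))
    reg=cv2.erode(reg.astype(np.uint8),np.ones((2,2)))>0
    print(fit_housing(W,reg,[620,20,25,-1.37,0]))
E
```

```text
top back (array([-7.75363650e-03,  6.48665764e+02]), 38, np.int64(38), np.float64(648.7975762473136)) front (array([-1.35494746e-02,  4.80521189e+02]), 38, np.int64(32), np.float64(480.75152968957957)) left (array([2.20462356e-02, 9.23087950e+01]), 24, np.int64(24), np.float64(104.65468695961658)) right (array([ 1.22723009e-02, -1.49269442e+02]), 24, np.int64(24), np.float64(-142.396953163172))
[(0.89, np.int64(1620), [304.6, 190.5, 335.2, 272.6])]
(array([621.80856896,  25.89912771,  24.03505479]), array([-0.80427533,  0.03385826,  0.5932915 ]), np.float64(0.7337055285083824), 1436)
side back (array([-1.92596177e-02,  6.43906763e+02]), 38, np.int64(38), np.float64(644.2341768810924)) front (array([-1.76615842e-02,  4.78405577e+02]), 38, np.int64(35), np.float64(478.7058234638157)) left (array([6.51133720e-03, 1.02626528e+02]), 24, np.int64(24), np.float64(106.27287677326113)) right (array([ 1.84292855e-02, -1.47613703e+02]), 24, np.int64(22), np.float64(-137.2933034525255))
[(0.77, np.int64(866), [314.5, 200.2, 376.8, 218.6])]
(array([620.47183582,  24.69544829,  23.40936675]), array([-0.80295411,  0.0341532 ,  0.59506156]), np.float64(0.7901428110876481), 775)
```

```bash
cat >> h.py <<'E'
import json,os
def pose(pitch,yaw=0.0):
    """tool x ~ -world y; pitch>0: z points forward (+x) by pitch from straight down; yaw about world z (deg)"""
    p=np.radians(pitch)
    z=np.array([np.sin(p),0,-np.cos(p)]);x=np.array([0,-1.,0]);y=np.cross(z,x)
    return R.from_euler("z",yaw,degrees=True)*R.from_matrix(np.stack([x,y,z],1))
def save(p,r): json.dump([list(map(float,p)),list(map(float,r.as_rotvec()))],open("cmd.json","w"))
def load():
    p,r=json.load(open("cmd.json"));return np.array(p),R.from_rotvec(r)
def rel(P0,R0,p,r):
    return np.round(R0.inv().apply(np.asarray(p)-P0)/300,4).tolist(),np.round((R0.inv()*r).as_rotvec()/2,4).tolist()
def ab(P0,R0,dp,t):
    return P0+R0.apply(np.array(dp)*300),R0*R.from_rotvec(np.array(t)*2)
def out(P0,R0,poses):
    a=[rel(P0,R0,*q) for q in poses];print("dp",json.dumps([x[0] for x in a]));print("turn",json.dumps([x[1] for x in a]))
E
python3 - <<'E'
from h import *
s_p=np.array([213.012,-587.573,233.538])
x=np.array([0,0,0])
R0=R.from_rotvec([-2.57126782,1.80286210,0.0022]); 
# exact down
v=R0.apply([1,0,0]);v[2]=0;v/=np.linalg.norm(v)
R0=R.from_matrix(np.stack([v,np.cross([0,0,-1],v),[0,0,-1]],1))
save(s_p,R0);print(R0.as_rotvec())
for n in("top","side"):
    W=cloud(np.load(f"{n}0.npy",allow_pickle=True).item()).reshape(-1,3)
    for y0 in range(-700,200,100):
        s=W[(W[:,1]>y0)&(W[:,1]<y0+100)&(W[:,0]>150)&(W[:,0]<620)]
        if len(s): print(n,y0,np.round(s[np.argmax(s[:,2])]),len(s))
E
```

```text
[ 2.57229436 -1.80358147  0.        ]
top -700 [ 150. -699. -786.] 7
top -600 [ 490. -500.    9.] 3
top -500 [ 391. -427.   17.] 6488
top -400 [ 490. -311.   64.] 6738
top -300 [ 565. -215.   83.] 6761
top -200 [ 507. -136.  102.] 6526
top -100 [488. -96. 102.] 6581
top 0 [492.  33. 142.] 6856
top 100 [600. 101. 102.] 5925
side -700 [ 247. -646.  334.] 1236
side -600 [ 245. -568.  448.] 1184
side -500 [ 360. -416.   14.] 3435
side -400 [ 489. -308.   63.] 3415
side -300 [ 568. -209.   81.] 3715
side -200 [ 588. -129.  101.] 3794
side -100 [228.  -6. 562.] 4601
side 0 [179.  46. 577.] 17313
side 100 [203. 101. 379.] 7796
```

```bash
python3 - <<'E'
from h import *
for n in("top","side"):
    c=np.load(f"{n}0.npy",allow_pickle=True).item()
    M=R.from_rotvec(c["rvec"]).as_matrix();print(n,"cam",-M.T@c["tvec"])
    W=cloud(c)
    if n=="side":
        for u,v in [(100,50),(100,150),(200,200),(240,330),(240,100),(150,380),(600,100),(560,200),(590,260)]: print(u,v,np.round(W[v,u]))
s=W.reshape(-1,3);s=s[(s[:,1]>-100)&(s[:,1]<200)&(s[:,0]>120)&(s[:,0]<620)&(s[:,2]>160)]
print(len(s),s.min(0),s.max(0))
E
```

```text
top cam [534.50125292  -7.04009568 924.80459141]
side cam [235.38039081 662.36550065 695.88675202]
100 50 [390. 572. 645.]
100 150 [390. 588. 607.]
200 200 [390. 544. 549.]
240 330 [386. 542. 413.]
240 100 [ 980. -130.  200.]
150 380 [385. 617. 461.]
600 100 [174.  72. 466.]
560 200 [170. 105. 327.]
590 260 [ -233. -1263.  -883.]
18522 [120.02488074 -64.0678594  246.1620803 ] [239.70403526 114.79937895 577.43086238]
```

```bash
python3 - <<'E'
from h import *
P,Q=load()
v=Q.apply([1,0,0]);print(np.degrees(np.arctan2(v[1],v[0]))) 
# yaw now = ang+90
t1=([300,-390,310],pose(5,12));t2=([385,-130,300],pose(15,4));t3=([457.7,30.3,200],pose(30,-2.4))
for a,b in(((P,Q),t1),(t1,t2),(t2,t3)):
    out(np.array(a[0]),a[1],[b])
E
```

```text
-70.07295181768899
dp [[-0.5203, -0.4971, -0.2549]]
turn [[0.0436, 0.003, 0.0691]]
dp [[-0.7888, -0.4527, 0.0731]]
turn [[0.0871, 0.0121, 0.0688]]
dp [[-0.5161, -0.1832, 0.3942]]
turn [[0.1308, 0.0214, 0.0517]]
```

>>> move_arm:
  dp:
    - [-0.04, -0.04, -0.04]
    - [-0.1, -0.09, -0.09]
    - [-0.17, -0.16, -0.15]
    - [-0.25, -0.24, -0.2]
    - [-0.33, -0.32, -0.24]
    - [-0.41, -0.39, -0.25]
    - [-0.47, -0.45, -0.25]
    - [-0.52, -0.5, -0.25]
    - [-0.52, -0.5, -0.25]
  turn:
    - [0, 0, 0]
    - [0.005, 0, 0.01]
    - [0.01, 0, 0.02]
    - [0.018, 0, 0.03]
    - [0.026, 0, 0.04]
    - [0.034, 0, 0.055]
    - [0.04, 0, 0.065]
    - [0.044, 0.003, 0.069]
    - [0.044, 0.003, 0.069]
  hand: 0.28
  newtons: 30

```text
time: 2.25
ee_pos: [302.2, -386.9, 309.2]
orientation: [-2.389, 1.929, -0.087]
wrist_force: [-0.6, -0.6, -0.1]
width: 0.724
```

```bash
python3 - <<'E'
from h import *
from rig import *
P,Q=load();P,Q=ab(P,Q,[-0.52,-0.50,-0.25],[0.044,0.003,0.069]);save(P,Q)
s=read_state();print(P,s["ee_pos"],Q.as_rotvec(),s["orientation"],s["width"],s["time"],s["qpos"],s["wrist_force"])
out(P,Q,[([385,-130,300],pose(15,4))])
E
```

```text
[ 300.86264947 -389.7896251   308.538     ] [ 302.19060474 -386.93993581  309.20289222] [-2.38754454  1.9328744  -0.08512945] [-2.3888434   1.92934296 -0.08707097] 0.7241688402372201 2.25 [-1.12861564 -0.177496    1.79277999  0.08758498  1.505728    0.22535887] [-0.55043692 -0.55386462 -0.06637954]
dp [[-0.7886, -0.4503, 0.0684]]
turn [[0.0867, 0.0122, 0.069]]
```

>>> move_arm:
  dp:
    - [-0.06, -0.03, 0.01]
    - [-0.15, -0.08, 0.01]
    - [-0.25, -0.14, 0.02]
    - [-0.35, -0.2, 0.03]
    - [-0.45, -0.26, 0.04]
    - [-0.55, -0.32, 0.05]
    - [-0.65, -0.38, 0.06]
    - [-0.74, -0.43, 0.07]
    - [-0.79, -0.45, 0.07]
    - [-0.79, -0.45, 0.07]
  turn:
    - [0.006, 0, 0.005]
    - [0.016, 0, 0.013]
    - [0.027, 0, 0.022]
    - [0.038, 0, 0.03]
    - [0.05, 0.01, 0.04]
    - [0.06, 0.01, 0.048]
    - [0.071, 0.012, 0.057]
    - [0.081, 0.012, 0.065]
    - [0.087, 0.012, 0.069]
    - [0.087, 0.012, 0.069]

```text
time: 3.08
ee_pos: [385.1, -127.4, 299.8]
orientation: [-2.151, 1.999, -0.265]
wrist_force: [0.2, -0.8, 0.3]
width: 0.718
```

```bash
python3 - <<'E'
from h import *
from rig import *
P,Q=load();P,Q=ab(P,Q,[-0.79,-0.45,0.07],[0.087,0.012,0.069]);save(P,Q)
s=read_state();print(P,s["ee_pos"],Q.as_rotvec(),s["orientation"],s["width"],s["time"],s["qpos"],s["wrist_force"])
out(P,Q,[([457.7,30.3,200],pose(30,-2.4))])
E
```

```text
[ 384.86327999 -129.60197437  299.52243126] [ 385.11505706 -127.38715338  299.82193508] [-2.14849443  2.00363994 -0.26381022] [-2.15092525  1.9991529  -0.26469752] 0.7182058323148637 3.0833 [-0.66334939 -0.59695849  2.12964662  0.17849369  1.41423557  0.82369384] [ 0.18182334 -0.77739309  0.33754694]
dp [[-0.5146, -0.1837, 0.3931]]
turn [[0.1305, 0.0217, 0.0516]]
```

>>> move_arm:
  dp:
    - [-0.03, -0.01, 0.02]
    - [-0.08, -0.03, 0.06]
    - [-0.14, -0.05, 0.11]
    - [-0.2, -0.07, 0.16]
    - [-0.27, -0.1, 0.21]
    - [-0.34, -0.12, 0.26]
    - [-0.4, -0.14, 0.31]
    - [-0.46, -0.16, 0.35]
    - [-0.5, -0.18, 0.38]
    - [-0.515, -0.184, 0.393]
    - [-0.515, -0.184, 0.393]
  turn:
    - [0.007, 0, 0.003]
    - [0.02, 0, 0.008]
    - [0.034, 0.01, 0.013]
    - [0.05, 0.01, 0.02]
    - [0.066, 0.01, 0.026]
    - [0.083, 0.015, 0.032]
    - [0.1, 0.018, 0.04]
    - [0.115, 0.02, 0.046]
    - [0.125, 0.022, 0.05]
    - [0.13, 0.022, 0.052]
    - [0.13, 0.022, 0.052]

```text
time: 4.0
ee_pos: [457.0, 30.9, 198.2]
orientation: [-1.893, 1.973, -0.525]
wrist_force: [-0.1, -0.5, 0.1]
width: 0.72
```

```bash
python3 - <<'E'
from h import *
from rig import *
P,Q=load();P,Q=ab(P,Q,[-0.515,-0.184,0.393],[0.13,0.022,0.052]);save(P,Q)
s=read_state();print(P,s["ee_pos"],Q.as_rotvec(),s["orientation"],s["width"],s["time"],s["qpos"],s["wrist_force"])
out(P,Q,[([512.7,30,101],pose(30,-2.4))])
for n in("top","side"):
    c=capture(n);cv2.imwrite(f"pics/{n}2.png",c["frame"])
E
```

```text
[457.76935178  30.42472244 200.05454195] [457.01542467  30.89394267 198.24519852] [-1.89007449  1.97254357 -0.52789316] [-1.89297687  1.97299144 -0.52496667] 0.7195673106850089 4.0 [-0.1411568  -0.63174842  2.39681794  0.06483387  0.85993305  1.4416967 ] [-0.06553201 -0.53504907  0.07646097]
dp [[-0.0065, 0.0063, 0.3774]]
turn [[0.0005, -0.0004, -0.0003]]
```

View pics/side2.png

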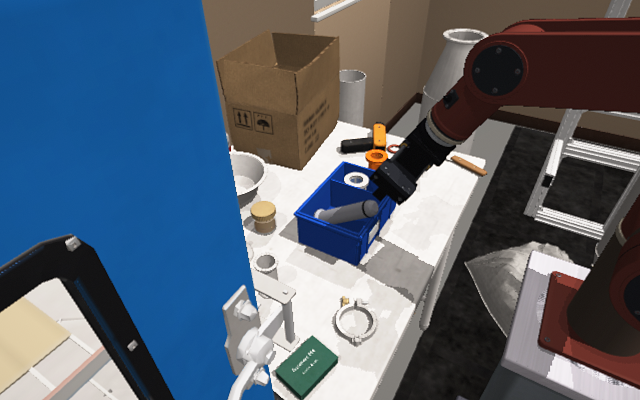

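View pics/top2.png

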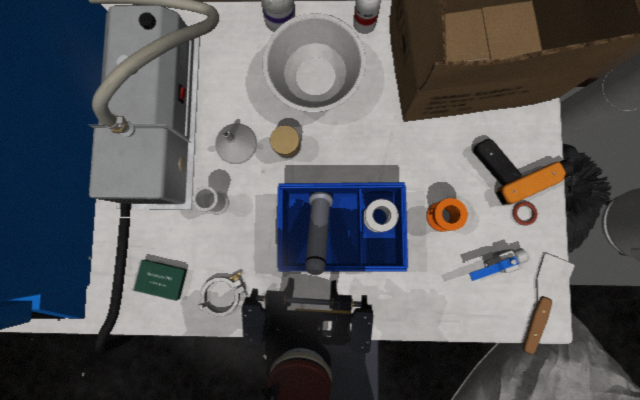

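>>> move_arm:
  dp:
    - [0, 0, 0.02]
    - [0, 0.001, 0.06]
    - [-0.001, 0.002, 0.11]
    - [-0.002, 0.003, 0.17]
    - [-0.003, 0.004, 0.23]
    - [-0.004, 0.005, 0.28]
    - [-0.005, 0.006, 0.32]
    - [-0.006, 0.006, 0.35]
    - [-0.006, 0.006, 0.37]
    - [-0.006, 0.006, 0.377]
    - [-0.006, 0.006, 0.377]
    - [-0.006, 0.006, 0.377]
  turn:
    - [0, 0, 0]
    - [0, 0, 0]
    - [0, 0, 0]
    - [0, 0, 0]
    - [0, 0, 0]
    - [0, 0, 0]
    - [0, 0, 0]
    - [0, 0, 0]
    - [0, 0, 0]
    - [0, 0, 0]
    - [0, 0, 0]
    - [0, 0, 0]

```text
time: 5.1
ee_pos: [513.0, 29.4, 101.6]
orientation: [-1.889, 1.973, -0.529]
wrist_force: [0.1, -0.0, 0.5]
width: 0.719
```

```bash
python3 - <<'E'
from h import *
from rig import *
P,Q=load();P,Q=ab(P,Q,[-0.006,0.006,0.377],[0,0,0]);save(P,Q)
s=read_state();print(P,s["ee_pos"],Q.as_rotvec(),s["orientation"],s["width"],s["time"],s["qpos"],s["wrist_force"])
ims=[]
for n,b in(("top",(150,320,250,420)),("side",(140,280,280,450))):
    c=capture(n);np.save(f"{n}3.npy",c,allow_pickle=True)
    ims.append(cv2.resize(c["frame"][b[0]:b[1],b[2]:b[3]],(400,380) if n=="top" else (400,380),interpolation=cv2.INTER_CUBIC))
cv2.imwrite("pics/3.png",np.hstack(ims))
E
```

```text
[512.69130722  29.83950836 101.1539538 ] [513.00604896  29.38378308 101.63990424] [-1.89007449  1.97254357 -0.52789316] [-1.88926102  1.97288705 -0.52864513] 0.7194525414624231 5.1 [-0.1216459  -0.26426897  2.35920537  0.07704189  0.52607192  1.43611475] [ 0.08295981 -0.04532375  0.45150137]
```

View pics/3.png

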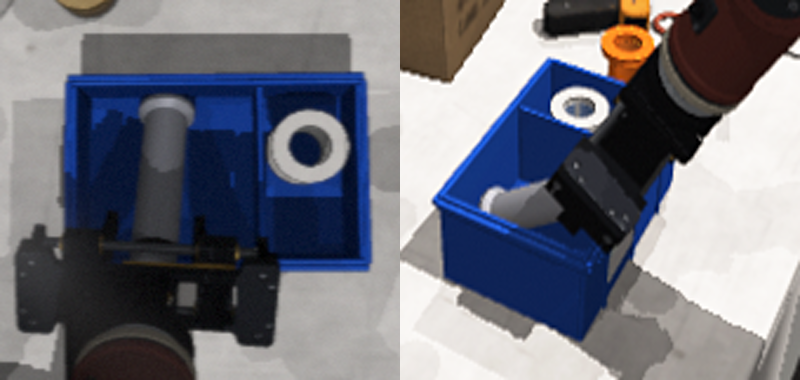

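>>> move_arm:
  dp:
    - [0, 0, 0]
    - [0, 0, 0]
    - [0, 0, 0]
    - [0, 0, 0]
    - [0, 0, 0]
    - [0, 0, 0]
    - [0, 0, 0]
    - [0, 0, 0]
  turn:
    - [0, 0, 0]
    - [0, 0, 0]
    - [0, 0, 0]
    - [0, 0, 0]
    - [0, 0, 0]
    - [0, 0, 0]
    - [0, 0, 0]
    - [0, 0, 0]
  hand: 1
  newtons: 30

```text
time: 5.87
ee_pos: [512.8, 29.9, 101.3]
orientation: [-1.89, 1.972, -0.528]
wrist_force: [-0.6, -0.5, 1.0]
width: 0.433
```

```bash
python3 - <<'E'
from h import *
from rig import *
P,Q=load()
s=read_state();print(s["ee_pos"],s["orientation"],s["width"]*87,s["time"],s["wrist_force"],s["torque"])
for n in("top","side"):
    c=capture(n);r=silhouettes(c,"housing")
    if not r: print("none");continue
    W=cloud(c);f=c["frame"].astype(int)
    reg=r[0]["region"]&~(f[...,0]>f[...,2]*1.6+10)&(f.sum(-1)>150)
    print(n,r[0]["score"],fit_housing(W,reg,[621,25,25,-1.37,0.05]))
E
```

```text
[512.80609916  29.92883197 101.291462  ] [-1.88993678  1.97226265 -0.52799976] 37.663953290479974 5.8667 [-0.57228184 -0.53834192  0.96165959] [0.19248257 0.30681972 0.09915207]
top 0.75 (array([624.16042304,  26.83460263,  23.42076196]), array([-0.80864681,  0.0383848 ,  0.58704084]), np.float64(0.6791956955769436), 1067)
side 0.76 (array([622.65969444,  25.84227162,  22.65716146]), array([-0.80622764,  0.03436045,  0.59060677]), np.float64(0.6148811857362801), 395)
```

```bash
cat > traj.py <<'E'
from h import *
F0=np.array([621.5,25.6,25.0]);th0=53.6
P0=np.array([512.69130722,29.83950836,101.1539538]);Q0=R.from_rotvec([-1.89007449,1.97254357,-0.52789316])
tx=Q0.apply([1,0,0])
a0=np.array([-.8064,.036,.5905]);a0/=np.linalg.norm(a0)
h=a0*[1,1,0];h/=-np.linalg.norm(h) # toward wall
def at(th,F):
    D=R.from_rotvec(-tx*np.radians(th0-th))
    return F+D.apply(P0-F0),D*Q0
def Fth(th,m=6,mz=5,xw=637.5):
    x=xw-25.5*np.cos(np.radians(th))-m
    return np.array([x,25.6,5+25.5*np.sin(np.radians(th))+mz])
E
python3 - <<'E'
from traj import *
P,Q=load();print(tx,a0@tx)
seq=[at(th0,F0+(Fth(th0)-F0)*k) for k in(.33,.67,1)]+[at(t,Fth(t)) for t in (52.5,50.5,48,45,41.5,38,34.5,31,28)]
out(P,Q,seq)
E
```

```text
[-4.27769919e-02 -9.99084582e-01  3.56744980e-04] -0.0012608523612888047
dp [[0.0002, 0.0019, -0.0081], [0.0005, 0.0038, -0.0164], [0.0007, 0.0056, -0.0245], [0.0008, -0.0005, -0.0278], [0.0009, -0.0118, -0.0334], [0.001, -0.0262, -0.0396], [0.0011, -0.044, -0.0457], [0.0013, -0.0652, -0.0511], [0.0014, -0.0868, -0.0545], [0.0016, -0.1089, -0.0561], [0.0017, -0.1313, -0.0557], [0.0018, -0.1506, -0.0538]]
turn [[0.0, -0.0, -0.0], [0.0, -0.0, -0.0], [0.0, -0.0, -0.0], [-0.0096, -0.0, -0.0], [-0.0271, -0.0, -0.0], [-0.0489, -0.0, -0.0], [-0.075, -0.0, -0.0], [-0.1056, -0.0, -0.0], [-0.1361, -0.0, -0.0], [-0.1667, -0.0, -0.0], [-0.1972, -0.0, -0.0], [-0.2234, -0.0, -0.0]]
```

>>> move_arm:
  dp:
    - [0, 0.002, -0.008]
    - [0, 0.004, -0.016]
    - [0.001, 0.006, -0.025]
    - [0.001, 0, -0.028]
    - [0.001, -0.012, -0.033]
    - [0.001, -0.026, -0.04]
    - [0.001, -0.026, -0.04]
  turn:
    - [0, 0, 0]
    - [0, 0, 0]
    - [0, 0, 0]
    - [-0.01, 0, 0]
    - [-0.027, 0, 0]
    - [-0.049, 0, 0]
    - [-0.049, 0, 0]

```text
time: 6.65
ee_pos: [515.0, 29.2, 117.2]
orientation: [-1.947, 2.032, -0.44]
wrist_force: [1.0, -0.7, -2.0]
width: 0.429
```

```bash
cat > fitnow.py <<'E'
from h import *
from rig import *
import sys
def now(x0,tag,save_=True):
    s=read_state();print("ee",s["ee_pos"],s["orientation"],"w",s["width"]*87,"t",s["time"],"F",s["wrist_force"],"T",s["torque"],"q",np.round(s["qpos"],2))
    ims=[]
    for n,b in(("top",(150,320,250,420)),("side",(140,280,280,450))):
        c=capture(n);r=silhouettes(c,"housing")
        b=(150,320,250,420) if n=="top" else (140,280,280,450)
        ims.append(cv2.resize(c["frame"][b[0]:b[1],b[2]:b[3]],(400,380),interpolation=cv2.INTER_CUBIC))
        if not r: print("none");continue
        W=cloud(c);f=c["frame"].astype(int)
        reg=r[0]["region"]&~(f[...,0]>f[...,2]*1.6+10)&(f.sum(-1)>150)
        F,a,e,k=fit_housing(W,reg,x0)
        print(n,round(r[0]["score"],2),"foot",np.round(F,1),"axis",np.round(a,3),"tilt",round(np.degrees(np.arccos(a[2])),1),e,k)
    cv2.imwrite(f"pics/{tag}.png",np.hstack(ims))
E
python3 - <<'E'
from fitnow import *
P,Q=load();P,Q=ab(P,Q,[0.001,-0.026,-0.04],[-0.049,0,0]);save(P,Q);print(P,Q.as_rotvec())
now([616,25.6,30,-1.1,.05],"4")
E
```

```text
[513.44663758  29.51199627 115.44563711] [-1.94773494  2.03275755 -0.43856702]
ee [515.0315302   29.16914735 117.19229507] [-1.94710767  2.03236082 -0.44001386] w 37.296327535907764 t 6.65 F [ 0.97095156 -0.69255172 -2.04756489] T [-0.00289007  0.42547779 -0.01337654] q [-0.12 -0.23  2.27  0.05  0.68  1.47]
top 0.63 foot [618.1  26.2  28.4] axis [-0.746  0.036  0.665] tilt 48.3 0.614680272244712 897
side 0.69 foot [608.   26.2  29.6] axis [-0.722  0.027  0.691] tilt 46.3 0.8035134510965314 418
```

View pics/4.png

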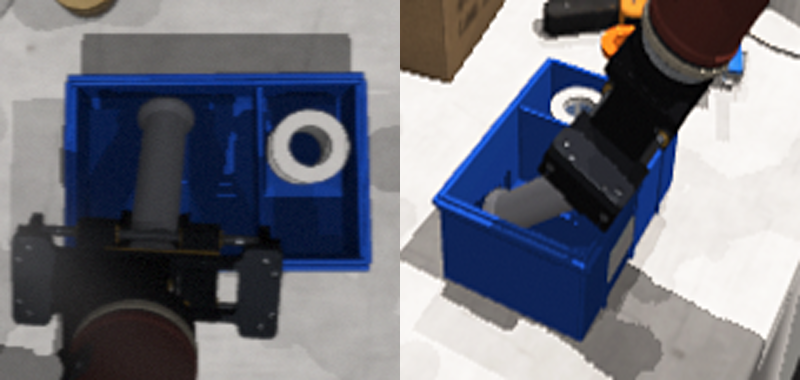

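```bash
python3 - <<'E'
from traj import *
P,Q=load()
out(P,Q,[at(t,Fth(t)) for t in (47,45,42.5,40,37,34,31,28,26,24.5,24)])
E
```

```text
dp [[0.0001, -0.0059, -0.0023], [0.0001, -0.0173, -0.0074], [0.0003, -0.0319, -0.0129], [0.0004, -0.0469, -0.0175], [0.0005, -0.0653, -0.0217], [0.0006, -0.0841, -0.0245], [0.0007, -0.1032, -0.0259], [0.0008, -0.1227, -0.0259], [0.0008, -0.1358, -0.0252], [0.0009, -0.1457, -0.0242], [0.0009, -0.149, -0.0238]]
turn [[-0.0086, -0.0, -0.0], [-0.026, -0.0, -0.0], [-0.0479, -0.0, -0.0], [-0.0697, -0.0, -0.0], [-0.0959, -0.0, -0.0], [-0.122, -0.0, -0.0], [-0.1482, -0.0, -0.0], [-0.1744, 0.0, -0.0], [-0.1919, 0.0, -0.0], [-0.2049, 0.0, -0.0], [-0.2093, 0.0, -0.0]]
```

>>> move_arm:
  dp:
    - [0, -0.006, -0.002]
    - [0, -0.017, -0.007]
    - [0, -0.032, -0.013]
    - [0, -0.047, -0.018]
    - [0.001, -0.065, -0.022]
    - [0.001, -0.084, -0.025]
    - [0.001, -0.103, -0.026]
    - [0.001, -0.123, -0.026]
    - [0.001, -0.136, -0.025]
    - [0.001, -0.146, -0.024]
    - [0.001, -0.149, -0.024]
    - [0.001, -0.149, -0.024]
  turn:
    - [-0.009, 0, 0]
    - [-0.026, 0, 0]
    - [-0.048, 0, 0]
    - [-0.07, 0, 0]
    - [-0.096, 0, 0]
    - [-0.122, 0, 0]
    - [-0.148, 0, 0]
    - [-0.174, 0, 0]
    - [-0.192, 0, 0]
    - [-0.205, 0, 0]
    - [-0.209, 0, 0]
    - [-0.209, 0, 0]

```text
time: 7.85
ee_pos: [551.5, 27.5, 140.1]
orientation: [-2.17, 2.266, -0.008]
wrist_force: [-0.3, 0.0, -2.9]
width: 0.427
```

```bash
python3 - <<'E'
from fitnow import *
P,Q=load();P,Q=ab(P,Q,[0.001,-0.149,-0.024],[-0.209,0,0]);save(P,Q);print(P,Q.as_rotvec())
now([610,25.6,25,-.45,.05],"5")
from traj import *
out(P,Q,[at(t,Fth(t)) for t in (23,21,18.5,16,13,10,7,4,2,.5,0)])
E
```

```text
[551.16324348  27.60575864 140.42250436] [-2.17040182  2.26531597 -0.00791214]
ee [551.53921343  27.53835465 140.09948289] [-2.17035163  2.26553709 -0.00760371] w 37.13232221614873 t 7.85 F [-0.31988024  0.01995474 -2.85343725] T [ 0.03708868  0.05371777 -0.02724445] q [-0.09  0.13  1.81  0.    1.19  1.52]
none
side 0.98 foot [607.   25.3  18.4] axis [-0.407  0.023  0.913] tilt 24.1 0.5710434724445115 463
dp [[-0.0001, -0.0065, -0.0017], [-0.0, -0.0196, -0.005], [0.0, -0.0364, -0.0084], [0.0001, -0.0536, -0.0109], [0.0001, -0.0748, -0.0128], [0.0001, -0.0965, -0.0135], [0.0002, -0.1187, -0.013], [0.0002, -0.1413, -0.0112], [0.0002, -0.1565, -0.0093], [0.0002, -0.168, -0.0076], [0.0002, -0.1719, -0.0069]]
turn [[-0.009, 0.0, -0.0], [-0.0265, 0.0, -0.0], [-0.0483, 0.0, -0.0], [-0.0701, 0.0, -0.0], [-0.0963, 0.0, -0.0], [-0.1225, 0.0, -0.0], [-0.1487, 0.0, -0.0], [-0.1748, 0.0, -0.0], [-0.1923, 0.0, -0.0], [-0.2054, 0.0, -0.0], [-0.2097, 0.0, -0.0]]
```

View pics/5.png

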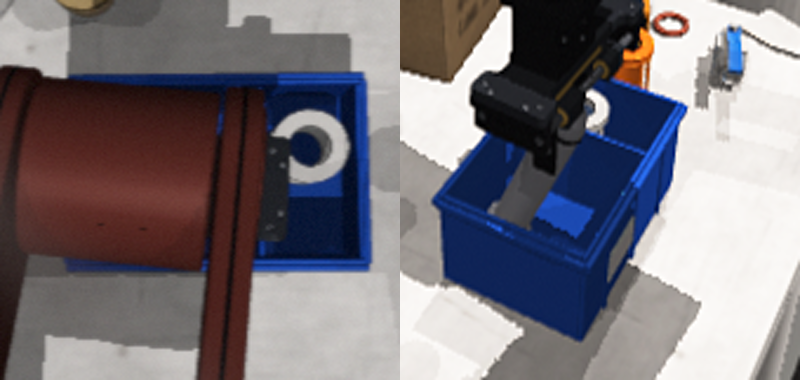

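>>> move_arm:
  dp:
    - [0, -0.007, -0.002]
    - [0, -0.02, -0.005]
    - [0, -0.036, -0.008]
    - [0, -0.054, -0.011]
    - [0, -0.075, -0.013]
    - [0, -0.097, -0.014]
    - [0, -0.119, -0.013]
    - [0, -0.141, -0.011]
    - [0, -0.157, -0.009]
    - [0, -0.168, -0.008]
    - [0, -0.172, -0.007]
    - [0, -0.172, -0.007]
  turn:
    - [-0.009, 0, 0]
    - [-0.027, 0, 0]
    - [-0.048, 0, 0]
    - [-0.07, 0, 0]
    - [-0.096, 0, 0]
    - [-0.123, 0, 0]
    - [-0.149, 0, 0]
    - [-0.175, 0, 0]
    - [-0.192, 0, 0]
    - [-0.205, 0, 0]
    - [-0.21, 0, 0]
    - [-0.21, 0, 0]

```text
time: 9.05
ee_pos: [603.1, 25.3, 142.1]
orientation: [1.953, -2.039, -0.428]
wrist_force: [0.1, -0.7, -3.2]
width: 0.423
```

```bash
python3 - <<'E'
from fitnow import *
P,Q=load();P,Q=ab(P,Q,[0,-0.172,-0.007],[-0.21,0,0]);save(P,Q);print(P,Q.as_rotvec())
now([605,25.6,9,0,0],"6")
E
```

```text
[602.70097198  25.39998182 142.86526696] [ 1.9538286  -2.03942686 -0.42724719]
ee [603.09231161  25.31735755 142.1112372 ] [ 1.95338255 -2.03919332 -0.42782766] w 36.798253408650936 t 9.05 F [ 0.14386682 -0.74267272 -3.20321395] T [ 0.04872554 -0.43137223 -0.01256803] q [-0.08  0.58  1.29 -0.02  1.69  1.54]
none
side 0.92 foot [606.   25.9   8.3] axis [-0.006  0.001  1.   ] tilt 0.3 0.7513750868010938 653
```

View pics/6.png

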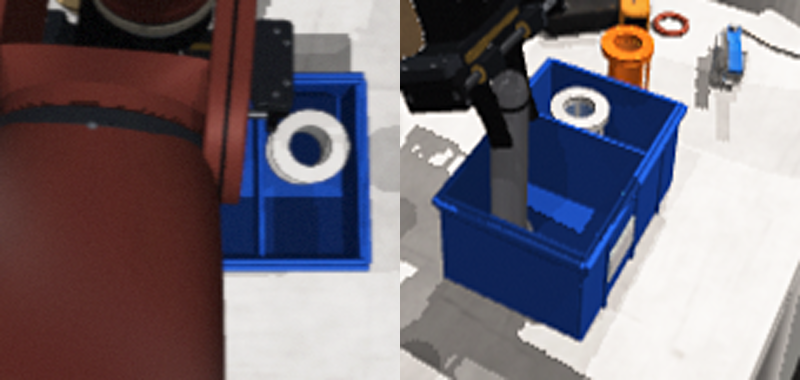

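```bash
python3 - <<'E'
from h import *
P,Q=load();print(Q.inv().apply([1,0,0])/300,Q.inv().apply([0,0,1])/300, Q.apply([0,0,1]))
out(P,Q,[(P+[0,0,-1.25],Q),(P+[0,0,-2.5],Q),(P+[1.3,0,-2.5],Q),(P+[2.6,0,-2.5],Q),(P+[4,0,-2.5],Q)])
E
```

```text
[-0.00014259 -0.00304978 -0.00133777] [ 1.18914882e-06  1.33895081e-03 -3.05259241e-03] [-0.40133156  0.01685649 -0.91577772]
dp [[-0.0, -0.0017, 0.0038], [-0.0, -0.0033, 0.0076], [-0.0002, -0.0073, 0.0059], [-0.0004, -0.0113, 0.0042], [-0.0006, -0.0155, 0.0023]]
turn [[0.0, 0.0, 0.0], [0.0, 0.0, 0.0], [0.0, 0.0, 0.0], [0.0, 0.0, 0.0], [0.0, 0.0, 0.0]]
```

>>> move_arm:
  dp:
    - [0, -0.0017, 0.0038]
    - [0, -0.0033, 0.0076]
    - [-0.0002, -0.0073, 0.0059]
    - [-0.0004, -0.0113, 0.0042]
    - [-0.0006, -0.0155, 0.0023]
    - [-0.0006, -0.0155, 0.0023]
    - [-0.0006, -0.0155, 0.0023]
    - [-0.0006, -0.0155, 0.0023]
  turn:
    - [0, 0, 0]
    - [0, 0, 0]
    - [0, 0, 0]
    - [0, 0, 0]
    - [0, 0, 0]
    - [0, 0, 0]
    - [0, 0, 0]
    - [0, 0, 0]

```text
time: 9.92
ee_pos: [606.9, 25.4, 140.5]
orientation: [1.954, -2.04, -0.427]
wrist_force: [0.1, 0.2, -1.0]
width: 0.428
```

>>> move_arm:
  dp:
    - [-0.0001, -0.003, -0.0013]
    - [-0.0001, -0.003, -0.0013]
    - [-0.0001, -0.003, -0.0013]
    - [-0.0001, -0.003, -0.0013]
  turn:
    - [0, 0, 0]
    - [0, 0, 0]
    - [0, 0, 0]
    - [0, 0, 0]

```text
time: 10.25
ee_pos: [607.6, 25.4, 140.4]
orientation: [1.954, -2.039, -0.427]
wrist_force: [-0.7, 0.9, -1.2]
width: 0.429
```

```bash
python3 - <<'E'
from fitnow import *
P,Q=load();P,Q=ab(P,Q,[-0.0006,-0.0155,0.0023],[0,0,0]);P,Q=ab(P,Q,[-0.0001,-0.003,-0.0013],[0,0,0]);save(P,Q);print(P)
now([610,25.6,7,0,0],"7")
E
```

```text
[607.667436    25.39663501 140.36110563]
ee [607.60025946  25.4014098  140.43867287] [ 1.9536866  -2.03936022 -0.42746152] w 37.28585536704877 t 10.25 F [-0.66045101  0.89431036 -1.24500703] T [ 0.01912248 -0.09894356 -0.01478414] q [-0.08  0.59  1.28 -0.02  1.69  1.54]
none
none
```

>>> move_arm:
  dp:
    - [-0.0001, -0.003, -0.0013]
    - [-0.0001, -0.003, -0.0013]
    - [-0.0001, -0.003, -0.0013]
    - [-0.0001, -0.003, -0.0013]
  turn:
    - [0, 0, 0]
    - [0, 0, 0]
    - [0, 0, 0]
    - [0, 0, 0]

```text
time: 10.78
ee_pos: [608.6, 25.4, 140.4]
orientation: [1.954, -2.039, -0.427]
wrist_force: [-0.6, -0.6, -0.5]
width: 0.427
```

```bash
python3 - <<'E'
from fitnow import *
P,Q=load();P,Q=ab(P,Q,[-0.0001,-0.003,-0.0013],[0,0,0]);save(P,Q);print(P)
now([610,25.6,7,0,0],"8")
for i in range(5):
    capture("side");s=read_state();print(s["wrist_force"],s["torque"])
E
```

```text
[608.64867867  25.38464786 140.35673152]
ee [608.58371089  25.38033024 140.39432008] [ 1.95367437 -2.0393152  -0.42744707] w 37.113351300126304 t 10.7833 F [-0.64553465 -0.61604957 -0.54476701] T [0.07543866 0.08770951 0.02585168] q [-0.08  0.59  1.28 -0.02  1.69  1.54]
top 0.28 foot [616.7 251.4 -72.9] axis [0.006 0.019 1.   ] tilt 1.1 1.2779430186124117 775
side 0.87 foot [611.5  25.3   5.9] axis [-0.003  0.006  1.   ] tilt 0.4 0.7633423528698753 663
[-1.51239777  0.04971417 -0.31468777] [0.09620021 0.10476731 0.00969569]
[-1.42292108  0.51754056 -0.12953212] [0.09671803 0.12794184 0.02927754]
[-1.30103763  0.21524634 -0.68410997] [ 0.04735539  0.11542709 -0.02116283]
[-0.82848086  0.23208659 -0.64991437] [0.05970938 0.11061794 0.03377361]
[-2.32420488  0.48734119 -0.18233638] [0.04943152 0.13131339 0.01458774]
```

View pics/8.png

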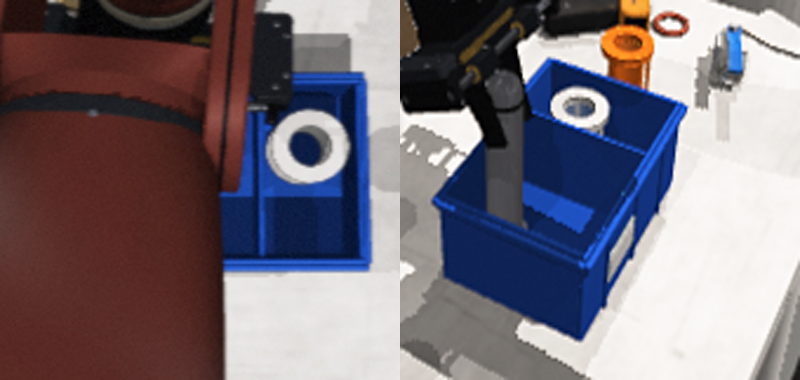

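>>> move_arm:
  dp:
    - [-0.0001, -0.003, -0.0013]
    - [-0.0001, -0.003, -0.0013]
    - [-0.0001, -0.003, -0.0013]
    - [-0.0001, -0.003, -0.0013]
  turn:
    - [0, 0, 0]
    - [0, 0, 0]
    - [0, 0, 0]
    - [0, 0, 0]

```text
time: 11.57
ee_pos: [609.6, 25.4, 140.4]
orientation: [1.954, -2.039, -0.427]
wrist_force: [-1.0, 0.3, -0.5]
width: 0.427
```

```bash
python3 - <<'E'
from fitnow import *
P,Q=load();P,Q=ab(P,Q,[-0.0001,-0.003,-0.0013],[0,0,0]);save(P,Q);print(P)
now([610,25.6,7,0,0],"9")
for i in range(5):
    capture("side");s=read_state();print(s["wrist_force"],s["torque"])
E
```

```text
[609.62992134  25.37266072 140.35235741]
ee [609.63738821  25.37849519 140.35481161] [ 1.95381512 -2.0394276  -0.42735236] w 37.149076991952846 t 11.5667 F [-1.00338779  0.34549192 -0.54831358] T [ 0.08351232  0.19029081 -0.0558148 ] q [-0.08  0.59  1.27 -0.02  1.69  1.54]
none
side 0.62 foot [612.3  25.7   6.1] axis [0.001 0.002 1.   ] tilt 0.1 0.7389124574858226 678
[-0.79091208  0.45849121  0.77423698] [0.05880566 0.12999604 0.00546874]
[-1.6494729  -0.11202916  0.76334535] [ 0.06852393  0.11591356 -0.02282438]
[-1.04986815 -0.4879998  -0.28183247] [ 9.89000003e-02  1.40321239e-01 -1.34875454e-04]
[-1.31908797 -0.27743445  0.23536831] [ 0.07671431  0.15329757 -0.02497287]
[-0.62299237  0.59441111 -0.0171374 ] [0.073434   0.20739597 0.00470975]
```

>>> move_arm:
  dp:
    - [-0.0001, -0.003, -0.0013]
    - [-0.0001, -0.003, -0.0013]
    - [-0.0001, -0.003, -0.0013]
    - [-0.0002, -0.006, -0.0026]
    - [-0.0002, -0.006, -0.0026]
    - [-0.0002, -0.006, -0.0026]
  turn:
    - [0, 0, 0]
    - [0, 0, 0]
    - [0, 0, 0]
    - [0, 0, 0]
    - [0, 0, 0]
    - [0, 0, 0]

```text
time: 12.52
ee_pos: [611.2, 25.4, 140.4]
orientation: [1.953, -2.039, -0.428]
wrist_force: [-4.1, 0.6, 2.5]
width: 0.427
```

```bash
python3 - <<'E'
from fitnow import *
P,Q=load();P,Q=ab(P,Q,[-0.0002,-0.006,-0.0026],[0,0,0]);save(P,Q);print(P)
now([610,25.6,7,0,0],"10")
for i in range(5):
    capture("side");s=read_state();print(s["wrist_force"],s["torque"])
E
```

```text
[611.59240667  25.34868643 140.34360919]
ee [611.22002521  25.35510683 140.42495647] [ 1.95311444 -2.03874775 -0.42825837] w 37.153259936944394 t 12.5167 F [-4.10774472  0.59831382  2.53721893] T [0.09049016 0.95161163 0.05399795] q [-0.08  0.6   1.27 -0.02  1.69  1.54]
none
side 0.69 foot [612.9  25.9   5.6] axis [ 0.006 -0.001  1.   ] tilt 0.4 0.8469823052425092 638
[-4.51822554  0.62988693  1.75649152] [0.03562489 1.08156256 0.03434149]
[-4.80076971 -0.3802259   2.27843273] [0.01303587 1.05102596 0.0209949 ]
[-4.42695969 -0.85007869  2.1416843 ] [-0.03049029  1.02880869  0.04793379]
[-4.92211446  0.93624546  2.92251935] [0.04037588 1.02661272 0.06221745]
[-3.79659259 -0.1565758   2.81875964] [0.02123935 1.08989026 0.07699343]
```

View pics/10.png

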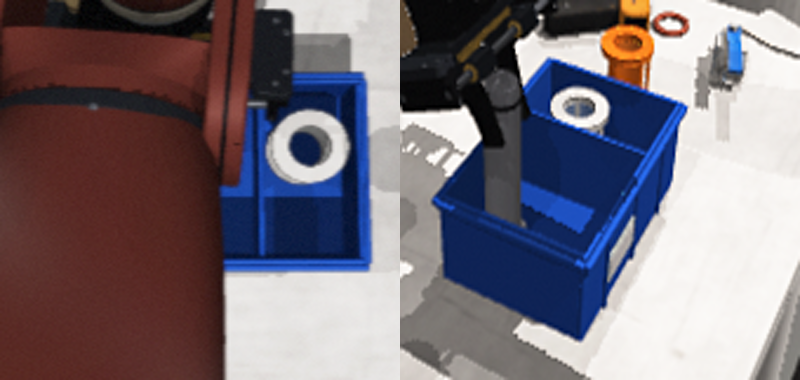

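>>> move_arm:
  dp:
    - [0, 0.002, 0.0009]
    - [0, 0.002, 0.0009]
    - [0, 0.002, 0.0009]
    - [0, 0.002, 0.0009]
  turn:
    - [0, 0, 0]
    - [0, 0, 0]
    - [0, 0, 0]
    - [0, 0, 0]

```text
time: 13.3
ee_pos: [611.1, 25.3, 140.4]
orientation: [1.954, -2.04, -0.427]
wrist_force: [-2.6, 0.1, 1.9]
width: 0.425
```

```bash
python3 - <<'E'
from fitnow import *
P,Q=load();P,Q=ab(P,Q,[0,.002,.0009],[0,0,0]);save(P,Q);print(P)
now([610,25.6,7,0,0],"11")
for i in range(3):
    capture("side");s=read_state();print(s["wrist_force"],s["torque"])
E
```

```text
[610.93508712  25.37682812 140.33736035]
ee [611.10671451  25.32957236 140.38512236] [ 1.95404074 -2.03975369 -0.42671416] w 36.97082443729709 t 13.3 F [-2.57113524  0.10088814  1.89600853] T [-0.01128394  0.72454022  0.0503956 ] q [-0.08  0.6   1.27 -0.02  1.69  1.54]
none
side 0.75 foot [613.2  26.1   5.7] axis [ 0.002 -0.003  1.   ] tilt 0.2 0.7795375168429999 631
[-2.8458995  -0.75449768  1.64046166] [-0.03103255  0.66061967  0.03002588]
[-3.17006652  0.40104741  2.61740054] [-0.05513184  0.69224706  0.02295333]
[-2.9026894   0.12997845  1.8062044 ] [-0.08614785  0.63117805  0.05617156]
```

>>> move_arm:
  dp:
    - [0, 0.002, 0.0009]
    - [0, 0.002, 0.0009]
    - [0, 0.002, 0.0009]
  turn:
    - [0, 0, 0]
    - [0, 0, 0]
    - [0, 0, 0]
  newtons: 10

```text
time: 13.9
ee_pos: [610.8, 25.3, 140.3]
orientation: [1.955, -2.04, -0.426]
wrist_force: [-1.7, 0.5, 1.2]
width: 0.43
```

>>> move_arm:
  dp:
    - [0, 0, 0]
    - [0, 0, 0]
    - [0, 0, 0]
    - [0, 0, 0]
    - [0, 0, 0]
    - [0, 0, 0]
  turn:
    - [0, 0, 0]
    - [0, 0, 0]
    - [0, 0, 0]
    - [0, 0, 0]
    - [0, 0, 0]
    - [0, 0, 0]
  hand: 0.35

```text
time: 14.4
ee_pos: [610.3, 25.5, 140.3]
orientation: [1.954, -2.039, -0.427]
wrist_force: [0.1, -0.3, 1.0]
width: 0.645
```

```bash
python3 - <<'E'
from fitnow import *
P,Q=load();P,Q=ab(P,Q,[0,.002,.0009],[0,0,0]);save(P,Q);print(P)
now([610,25.6,7,0,0],"12")
print(np.round(Q.inv().apply([0,0,1]),3))
E
```

```text
[610.27776756  25.4049698  140.33111151]
ee [610.32246729  25.45047542 140.29275901] [ 1.9539551  -2.03949737 -0.42718891] w 56.111712854166875 t 14.4 F [ 0.08798275 -0.28899187  0.98949046] T [ 0.05332924 -0.23251334 -0.03929565] q [-0.08  0.59  1.27 -0.02  1.69  1.54]
none
side 0.94 foot [613.   25.3   5.8] axis [-0.     0.002  1.   ] tilt 0.1 0.7153948939364891 718
[ 0.     0.402 -0.916]
```

View pics/12.png

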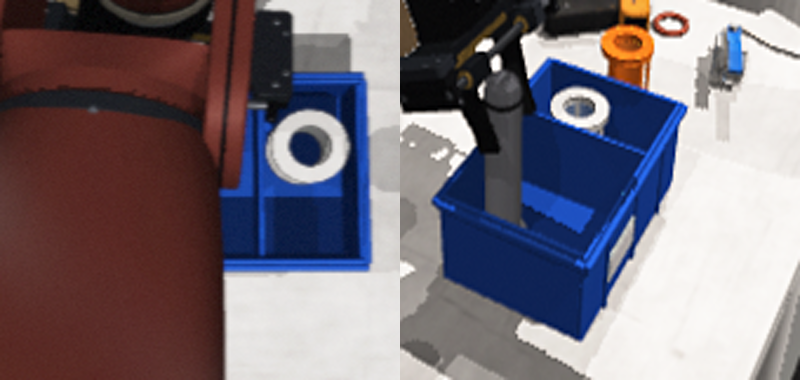

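>>> move_arm:
  dp:
    - [0, 0, -0.01]
    - [0, 0, -0.03]
    - [0, 0, -0.06]
    - [0, 0, -0.1]
    - [0, 0, -0.15]
    - [0, 0, -0.2]
    - [0, 0, -0.25]
    - [0, 0, -0.3]
    - [0, 0, -0.34]
    - [0, 0, -0.36]
    - [0, 0, -0.36]
  turn:
    - [0, 0, 0]
    - [0, 0, 0]
    - [0, 0, 0]
    - [0, 0, 0]
    - [0, 0, 0]
    - [0, 0, 0]
    - [0, 0, 0]
    - [0, 0, 0]
    - [0, 0, 0]
    - [0, 0, 0]
    - [0, 0, 0]
  hand: 0.25

```text
time: 15.52
ee_pos: [655.1, 23.4, 241.9]
orientation: [1.956, -2.042, -0.423]
wrist_force: [0.3, -0.6, 0.6]
width: 0.745
```

```bash
python3 - <<'E'
from fitnow import *
P,Q=load();P,Q=ab(P,Q,[0,0,-.36],[0,0,0]);save(P,Q);print(P)
now([610,25.6,7,0,0],"13")
# go up and back toward robot, pitch to 0
out(P,Q,[([480,25,310],pose(0,-2.4))])
E
```

```text
[653.62157594  23.58446896 239.23510563]
ee [655.12578273  23.44857909 241.89774917] [ 1.95620857 -2.04209013 -0.42300337] w 64.83418853698387 t 15.5167 F [ 0.34168613 -0.5935133   0.5940822 ] T [-0.00294188 -0.23408335  0.00856893] q [-0.08  0.63  1.03 -0.01  1.9   1.53]
none
side 0.57 foot [612.9  25.8   5.6] axis [-0.001 -0.003  1.   ] tilt 0.1 0.7197748200941199 803
dp [[0.0201, 0.6244, 0.0163]]
turn [[0.2067, -0.0001, -0.0005]]
```

```bash
python3 - <<'E'
from h import *
P,Q=load()
A=(np.array([560,0,310.]),pose(-12,-2.4));B=(np.array([430,-200,320.]),pose(0,0))
out(P,Q,[A,B])
E
```

```text
dp [[0.092, 0.3772, -0.0921], [0.7766, 0.7608, 0.04]]
turn [[0.102, -0.0, -0.0005], [0.2067, 0.0042, -0.0211]]
```

>>> move_arm:
  dp:
    - [0.01, 0.03, -0.02]
    - [0.03, 0.1, -0.05]
    - [0.05, 0.19, -0.08]
    - [0.07, 0.28, -0.09]
    - [0.1, 0.38, -0.09]
    - [0.19, 0.45, -0.08]
    - [0.3, 0.52, -0.06]
    - [0.42, 0.58, -0.04]
    - [0.54, 0.64, -0.01]
    - [0.65, 0.7, 0.02]
    - [0.74, 0.74, 0.03]
    - [0.78, 0.76, 0.04]
  turn:
    - [0.005, 0, 0]
    - [0.02, 0, 0]
    - [0.04, 0, 0]
    - [0.07, 0, 0]
    - [0.1, 0, 0]
    - [0.12, 0, 0]
    - [0.14, 0, -0.01]
    - [0.16, 0, -0.01]
    - [0.18, 0, -0.015]
    - [0.19, 0, -0.02]
    - [0.2, 0, -0.02]
    - [0.207, 0.004, -0.021]

```text
time: 16.72
ee_pos: [427.8, -203.6, 319.6]
orientation: [2.218, -2.225, 0.002]
wrist_force: [0.9, -0.1, 0.4]
width: 0.752
```

```bash
python3 - <<'E'
from fitnow import *
now([610,25.6,7,0,0],"14")
import numpy as np
for n in("top","side"):
    c=capture(n);np.save(f"{n}9.npy",c,allow_pickle=True)
    c0=np.load(f"{n}0.npy",allow_pickle=True).item()
    for l in["sight_glass","jar_gold","spool_piece"]:
        print(n,l,[(np.round(d["uv"],1),round(d["score"],2)) for d in mark_of(c,l)][:3])
E
```

```text
ee [ 427.77006491 -203.61566414  319.60417817] [ 2.21753894e+00 -2.22525701e+00  1.67944119e-03] w 65.4110819424431 t 16.7167 F [ 0.85830573 -0.0930165   0.3545131 ] T [ 0.06436779  0.04458163 -0.01498961] q [-0.61 -0.19  1.79 -0.    1.55  0.96]
top 0.94 foot [615.3  27.7   6.4] axis [-0.01  -0.008  1.   ] tilt 0.7 1.0174852633843692 527
side 0.6 foot [613.   25.    5.6] axis [0.    0.005 1.   ] tilt 0.3 0.7290682334175393 811
top sight_glass [(array([443. , 218.5]), 0.66), (array([373.1, 216.2]), 0.58)]
top jar_gold [(array([285.9, 144.1]), 0.64)]
top spool_piece [(array([215.3, 199.5]), 0.6)]
side sight_glass [(array([376.2, 181.9]), 0.91), (array([325.4, 226.8]), 0.26)]
side jar_gold [(array([264. , 228.6]), 0.91)]
side spool_piece [(array([272.5, 288. ]), 0.87)]
```

View pics/14.png

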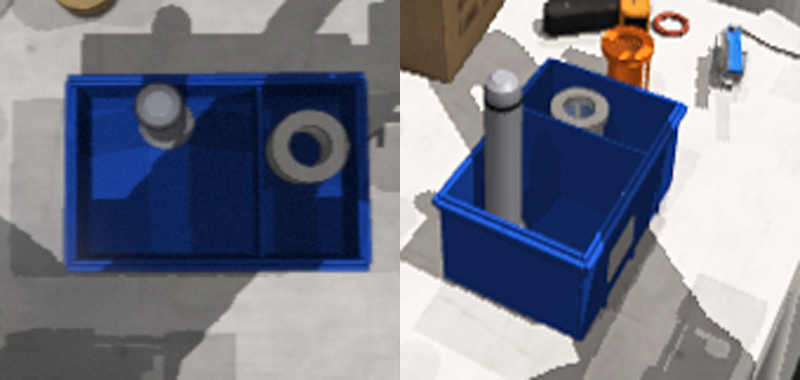

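```bash
python3 - <<'E'
from rig import *
print(finish_job(),read_state()["time"])
E
```

```text
the job is handed in; nothing more can be done
the job is handed in; nothing more can be done
```

The filter housing is standing upright on the bin floor in its own bay with its foot against the back wall, and I have handed the job in at about 17 s of the 50 s allowed.

**What I did:** I gripped the tube near its domed end at 30 N and eased the foot out of the corner. I turned the housing upright with the foot kept only a few mm above the floor, below the rim throughout. I then set it down, slid it back until the foot met the wall at about 4.5 N, eased off, let go, and moved the arm clear.

**Last checks:**
- **Upright:** the side view gave a lean of 0.3° and the top view 0.7°. The foot is at floor height within the camera error.
- **Against the wall:** I judged this by touch, since neither picture shows the gap clearly. The two views put the foot centre at x = 613.0 and 615.3 mm, where about 612 was expected. About 2 N of push remained when I opened the fingers, and the foot's measured position did not change afterwards.
- **Other items:** the jar, spool piece and sight glass are all within about 3 pixels of where they started in both views.
- **Unclear readings:** in the top view the network scored the orange look-alike above the real sight glass, so I matched the sight glass by its position in the bin. While the arm blocked the top view, the housing was missed or found in the wrong place there, and I relied on the side view.

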